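Throw the toggle clamp, fold the ball mould shut and slide it on to the cooling slab

TASK

The hinged ball mould has just been scraped clean in the bench jig and can be put together. Throw the toggle clamp's black handle right back, so that its bar swings up clear, fold the mould's free half over and press it down until the two halves meet rim to rim, and only then push the closed mould along the jig on to the dark stone cooling slab until it sits square against the steel bar at the slab's far end. Leave the clamp open, do not tip the mould, drag it out from under the clamp or press hard on it, and do not knock the things around it.

Things in the scene. Friction and masses are not known exactly. Their poses are not given: they have to be found in the camera images.
- jig: Fixed teal board, top 20 mm up. Origin at table level under the mould's place; x to the stone slab, y to the free half's side. Board: x -76..56, y -160..62 mm. Aluminium fence (10 mm above the board) at y -41.5..-49.5; two dowels (12 mm thick, 12 mm high) at x -57.5, y +-32, behind the mould; +x end open. The toggle clamp stands behind the fence and moves in the plane x = 0.
- clamp_bar (a joint): Angle of the clamp's bar, rad: about 0.08 = clamped, nearly level, pressing the mould's rim with some 15 N through a rubber pad; 1.75 = swung up and back to its stop. The handle drives it over centre: pushing the grip back takes about 7 N over the first 10 degrees, while the bar hardly moves; then the clamp snaps free and follows loosely. It stays open once well back.
- handle_grip (a point): On the axis of the handle's black grip (19 mm thick), 37 mm short of its end. In the jig's frame, x = 0, it goes from y -77, z 164 mm (clamped, handle upright) by y -154, z 141 (handle leaning 45 deg back) to y -200, z 67 (at its stop, handle level, pointing to -y). Closed fingers can push it from the mould's side, then press it down from above.
- clamp_pivot (a point): Fixed pivot of the clamp's bar, 58 mm above the table, at x 0, y -93 mm in the jig's frame. The bar is 72 mm long from here; open, it stands up and leans back by 10 degrees, its spindle pointing to the mould's side.
- mould: Lower half of a cream-coloured book mould with six dark cups, loose in the jig: 100 mm along x, 80 along y, 16 high, about 0.3 kg; origin at the middle of its underside, axes as the jig's. The free half (0.11 kg) is hinged at its +y edge; shut, the mould is 32 mm high. Unclamped, only its weight and the fence hold it.
- mould_hinge (a point): Middle of the hinge line, which runs along the mould's x at y +42 mm, 16 mm above the mould's underside (level with the cup faces).
- mould_lid (a joint): Angle of the free half, rad: 0 = folded right open, level, away from the lower half; 1.57 = upright; 3.14 = shut, the two rims meeting all round. Starts between 0.9 and 1.25. The hinge is stiff (about 0.075 N m), so the half stays where it is left and has to be pushed all the way down.
- lid_edge (a point): Middle of the free half's outer edge on its cup face, 82 mm from the hinge line. The half is 100 mm along the hinge and 16 mm thick: its ribbed back, where it is pushed, lies 16 mm behind the cup face.
- cool_slab: Fixed dark grey stone slab beyond the jig's +x end, 135 mm along x, 170 mm along y, top 18 mm above the table (2 mm below the board, a gap of 3 to 10 mm between them); origin at table level under its middle, axes parallel to the jig's; its middle lies within 10 mm of the jig's centre line.
- slab_bar (a point): Middle of the foot of the near face of the steel bar (13 mm high) fixed across the slab's far end, 55 mm beyond the slab's middle, on the slab's top. The mould's +x face has to rest against it: the mould's middle is then 50 mm short of it.
- bench_scraper: Bench scraper with wooden grip, 92x132x26 mm, lying at the left; bystander.
- rubber_spatula: Orange spatula with white handle, 243 mm long, at the right front; bystander.
- cream_tub: Round cream tub with lid, 70 mm across, 51 mm high, at the right; bystander.
- jar_amber: Amber jar with black lid, 38 mm across, 60 mm high, at the right; bystander.
- probe_thermometer: Probe thermometer, 182 mm long, 17 mm high, lying at the right of the slab; bystander.
- seal_tape: Roll of red tape, 66 mm across, 12 mm high, lying at the left front; bystander.

How it is judged:
On the way, in this order (a step that is already met when the one before it is completed fails the run):
1. the clamp is thrown open: its bar stands up and back (value of joint clamp_bar above 1.4 rad), for 0.2 s.
2. the free half is folded over and pressed shut, rim to rim, while the mould still lies in the jig (value of joint mould_lid above 3.1 rad and x of mould in the frame of jig below 0.03 m and angle between mould's own z axis and vertical below 0.05 rad), for 0.2 s.
At the end, for the whole second after the job is handed in: The clamp is still open (bar beyond 1.4 rad); the mould is shut (free half beyond 3.1 rad), lies flat on the stone slab with its whole width on it, its front face within 6 mm of the steel bar and square to it within 0.1 rad, and is at rest (value of joint clamp_bar above 1.4 rad and value of joint mould_lid above 3.1 rad and x of mould in the frame of cool_slab between -0.001 and 0.009 m and y of mould in the frame of cool_slab between -0.045 and 0.045 m and z of mould in the frame of cool_slab between 0.015 and 0.022 m and angle between the x axis of mould and the x axis of cool_slab, either way round below 0.1 rad and angle between mould's own z axis and vertical below 0.05 rad and linear speed of mould below 0.01 m/s); the robot touches nothing.
It fails at once if the mould is moved more than 12 mm while the clamp still holds it (value of joint clamp_bar below 0.5 rad and distance of mould from where it was at the start of the episode above 0.012 m).
It fails at once if the mould is tipped up by more than 0.3 rad (angle between mould's own z axis and vertical above 0.3 rad).
It fails at once if the fingers press on the mould with more than 60 N (contact force between the fingers and mould above 60 N).
It fails at once if a bystander is pushed more than 30 mm from its place (distance of any of bench_scraper, rubber_spatula, cream_tub, jar_amber, probe_thermometer, seal_tape from where it was at the start of the episode above 0.03 m).
It also fails if it takes over 56 s, if anything falls off the work surface, if the arm or the gripper's body presses on something with over 40 N, if the wrist force passes 120 N, or if a joint passes its speed limit or range.

ROBOT

A 7-joint arm with a two-finger parallel gripper is mounted at the origin on a cart in front of the work surface, level with it; the furniture and walls round the work are solid. World frame = base frame: x ahead of the robot, y to its left, z up, the work surface at z = 0. Lengths are in m, angles in rad, forces in N, time in s.
With the tool pointing down it reaches from about 0.425 to 0.925 m from the base axis. Payload 6.8 kg.
Tool frame: the origin (TCP) lies between the finger pads; the fingertips stand r.tip_extent ahead of it and the grasp point (between the pads) lies 5 mm behind it (r.tip_extent is the distance from the TCP to the fingertips, in m); y points along the fingers, x is the direction in which the jaws open and shut, and the axes are right-handed (so a half turn about y gives the same grasp; the last joint's range is limited). The gripper opens to 85 mm and grips with 20 to 120 N. Pads are 22 mm wide; open, the fingers measure 114 mm over their backs; the gripper's body (76 mm by 85 mm) begins 54 mm behind the grasp point. The pads swing forward as they close: fully open they stand 13 mm farther back than shut.
Start: joints at [1.164, 0.477, 0.022, 1.555, -0.011, 1.109, -0.083], TCP at [0.199, -0.645, 0.245] pointing down, gripper open.
Joint ranges: [-2.96, 2.96], [-0.34, 2.1], [-1.41, 1.46], [0.24, 2.44], [-1.37, 4.51], [0.17, 1.92], [-2.96, 2.96]. Speed limits (rad/s): [2.39, 2.39, 3.14, 3.14, 3.14, 3.14, 3.14].

INTERFACE

Orientations are given as a rotation vector (axis times angle).
In Python, from bench import r gives the robot as it stands.
- The arm moves only by the tool send_rows, never from a script. Its argument "plan" is a list of rows, each a list of 5 numbers: the shift along the tool's x, y, z in cm, then the turn about the tool's y in degrees, then the opening, from 0 (shut) to 1 (fully open). In form: [[dx, dy, dz, spin, grip], ...]. A call has 1 to 12 rows; each row shifts and turns the commanded pose from where the row before left it, along the tool's axes as they then stand; what a row does not reach is not made up. A row lasts 1/8 s, in which the tool goes at most 62.5 mm and 10.7 degrees, less where a joint would pass 70% of its speed; a pose out of reach is approached as far as the arm can. A call is refused whole if a number of a shift passes 6.25 or a number of a turn 10.7, either way. A call with a gripper value outside its range is refused whole. The fingers move at their own pace and stop on an object; "force" is the grip in N (left out, the last holds). Time passes only in rows, so rows that do not move let the fingers close. It gives the time, the measured TCP pose, the force and the opening at its end, in the units of the state.
- r.get_obs(): the state, without advancing time (a new reading comes with each control period).
- r.grab_frame(name): name is "scene" or "top" or "wrist"; returns a dict with "image" (400x640x3 uint8, red, green, blue), "camera_matrix" (3x3 intrinsics, pixels), "cam_to_world" (4x4, takes a point from camera to world coordinates). Camera axes: x right, y down, z forward; pixel columns grow to the right and rows downward; lengths in m; the calibration is good to about 2 mm. A picture is of the moment at which its call begins. There is no depth.
- r.hand_in(): hands the job in, once; it reports no verdict.
Trained networks look in the newest picture that a camera, given by its name, has taken for a name from the list of things; names that differ only in an ending like _2 or _b are one class to them, and where a whole thing is asked for, a point or a joint stands for the part that bears it (a point fixed in the world has none). Each returns a list of dicts, best first, with "p" (0 to 1); they miss things now and then, are a little off and sometimes report something else, mostly with a low value. They report only what shows in the picture. A call takes as long as a camera call.
- r.recognise(camera, target): "rect" ([left, top, right, bottom] in pixels, round what is visible of it).
The state is a dict: "clock": time; "joints": joint angles; "qvel": joint speeds; "tau": joint torques, N m; "tcp_pos": TCP position; "orientation": TCP orientation; "contact_force": force on the tool from outside, world axes, zero at the start; "moment": the same for the moment, N m; "grip_width": finger opening in m.
Only numpy, scipy, OpenCV 4.12 (cv2) and the standard library are available. Lean on these libraries where they do the work, as an engineer would, in place of code of your own. Each camera call takes 0.05 s, during which the arm holds its last target.

## Working session

There is one attempt and no reset: what is moved stays moved. The work goes in short steps, Python scripts to look and compute and a tool call to move; the robot and the scene stay as the last step left them, time stands still between calls to the robot, and variables do not carry over. Pictures are saved under pics/ and viewed, and the job is handed in when it is done.

Besides the shell and the picture viewer there is one more tool, called after "Request:" in YAML: its name, and indented under it one key for each argument. send_rows: Moves the arm, as the interface text tells. Its arguments: {"type":"object","properties":{"plan":{"type":"array","items":{"type":"array","items":{"type":"number"}}},"force":{"type":"number"}},"required":["plan"]}

```bash
ls; mkdir -p pics; python3 - <<'E'
from bench import r
import cv2,numpy as np
o=r.get_obs()
for k,v in o.items(): print(k,np.round(v,4))
print(r.tip_extent)
for c in ["scene","top"]:
    f=r.grab_frame(c); cv2.imwrite(f"pics/{c}0.png",f["image"][:,:,::-1])
    print(c,np.round(f["camera_matrix"],1).tolist(),np.round(f["cam_to_world"],4).tolist())
    for n in ["jig","clamp_bar","handle_grip","mould","mould_lid","mould_hinge","lid_edge","cool_slab","slab_bar"]:
        try: print(n,[(np.round(d["rect"]).tolist(),round(d["p"],2)) for d in r.recognise(c,n)][:2])
        except Exception as e: print(n,e)
E
```

```text
pics
clock 0.0
joints [ 1.1639  0.4778  0.0223  1.5565 -0.0115  1.1093 -0.0831]
qvel [-0.0018 -0.0004 -0.0006  0.0003  0.0008  0.0009 -0.0004]
tau [-1.00000e-04 -5.96453e+01  1.60820e+00 -2.81201e+01  1.26000e-02
  9.50000e-03 -0.00000e+00]
tcp_pos [ 0.1985 -0.6445  0.2443]
orientation [-1.3348  0.9875 -0.9849]
contact_force [ 0.566  -0.0549 -0.1454]
moment [0.005  0.0086 0.0097]
grip_width 0.0858
0.014
scene [[364.1, 0.0, 321.5], [0.0, 364.1, 202.5], [0.0, 0.0, 1.0]] [[-0.8467, -0.3154, 0.4284, 0.0825], [-0.5319, 0.4888, -0.6914, 0.6856], [0.0087, -0.8134, -0.5817, 0.6878], [0.0, 0.0, 0.0, 1.0]]
jig [([294.0, 189.0, 377.0, 285.0], 0.97)]
clamp_bar [([326.0, 221.0, 345.0, 250.0], 0.66)]
handle_grip [([339.0, 186.0, 347.0, 222.0], 0.67), ([309.0, 198.0, 329.0, 206.0], 0.25)]
mould [([279.0, 237.0, 346.0, 276.0], 0.55)]
mould_lid [([281.0, 240.0, 328.0, 273.0], 0.81)]
mould_hinge [([278.0, 235.0, 344.0, 274.0], 0.91)]
lid_edge [([284.0, 242.0, 325.0, 274.0], 0.89), ([324.0, 168.0, 347.0, 189.0], 0.62)]
cool_slab [([247.0, 211.0, 319.0, 270.0], 0.67)]
slab_bar [([243.0, 212.0, 322.0, 267.0], 0.71)]
top [[364.5, 0.0, 312.6], [0.0, 364.5, 196.9], [0.0, 0.0, 1.0]] [[0.0448, -0.9781, 0.203, 0.3207], [-0.999, -0.044, 0.0089, 0.0283], [0.0002, -0.2032, -0.9791, 1.0653], [0.0, 0.0, 0.0, 1.0]]
jig [([267.0, 210.0, 346.0, 263.0], 0.94), ([318.0, 220.0, 333.0, 230.0], 0.43)]
clamp_bar [([298.0, 222.0, 324.0, 232.0], 0.73)]
handle_grip [([365.0, 170.0, 378.0, 191.0], 0.15)]
mould [([252.0, 202.0, 309.0, 246.0], 0.69)]
mould_lid [([252.0, 200.0, 279.0, 241.0], 0.81)]
mould_hinge [([256.0, 199.0, 308.0, 245.0], 0.55)]
lid_edge [([253.0, 200.0, 280.0, 242.0], 0.61), ([316.0, 219.0, 335.0, 232.0], 0.58)]
cool_slab [([264.0, 155.0, 324.0, 210.0], 0.68)]
slab_bar []
```

View pictures.

```bash
python3 - <<'E'
import cv2
a=cv2.imread("pics/scene0.png")[150:310,220:420];cv2.imwrite("pics/s0c.png",cv2.resize(a,None,fx=4,fy=3.75,interpolation=cv2.INTER_CUBIC))
a=cv2.imread("pics/top0.png")[140:280,220:400];cv2.imwrite("pics/t0c.png",cv2.resize(a,None,fx=4,fy=4,interpolation=cv2.INTER_CUBIC))
E
```

```text
(no output)
```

View pics/s0c.png

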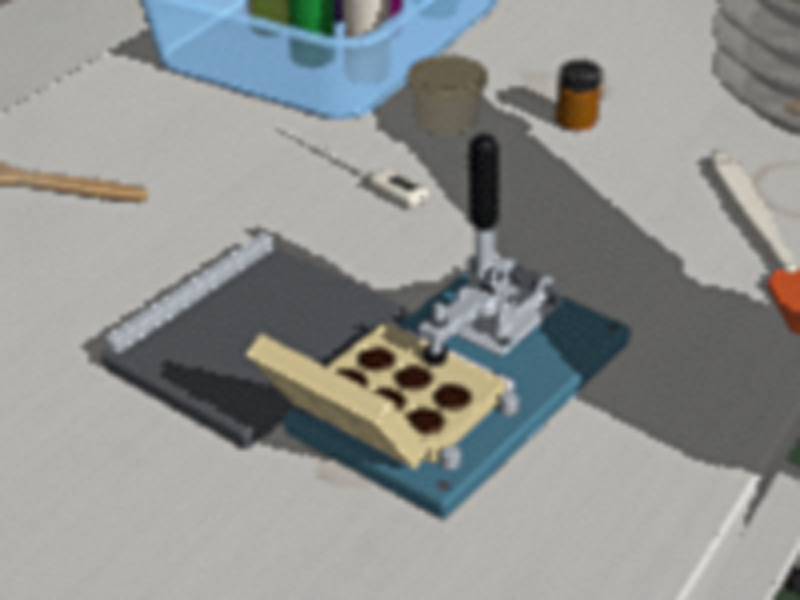

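View pics/t0c.png

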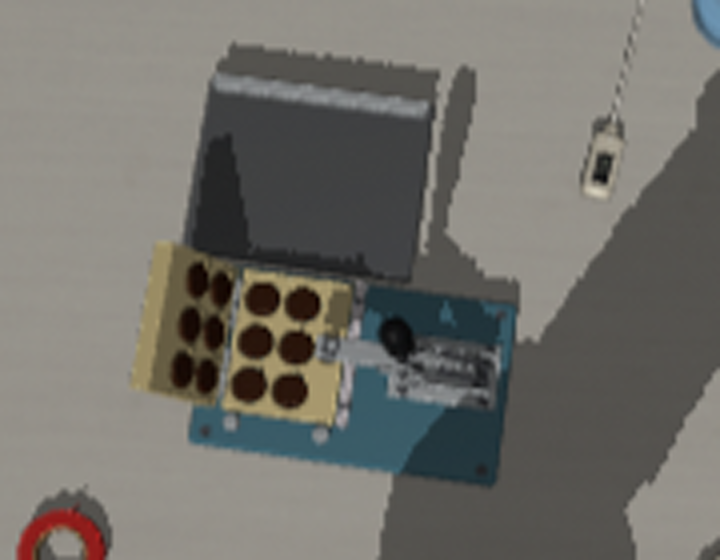

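View pics/scene0.png

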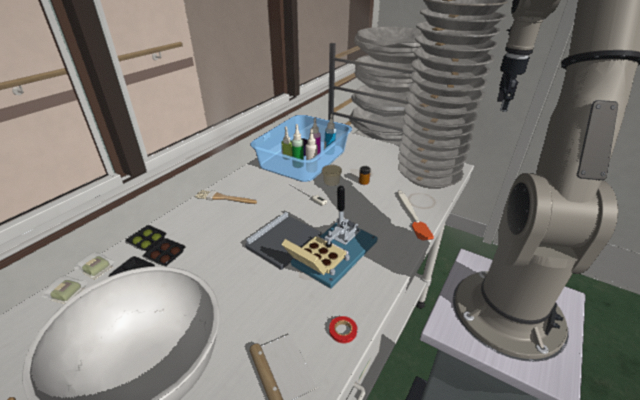

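View pics/top0.png

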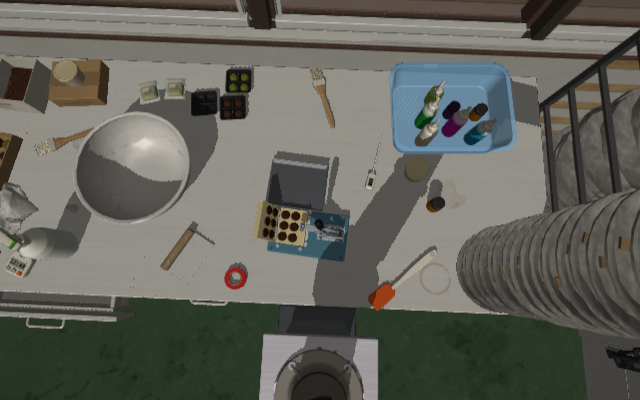

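```bash
cat > h.py <<'E'
import numpy as np
C={"scene":(np.array([[364.1,0,321.5],[0,364.1,202.5],[0,0,1]]),np.array([[-0.8467,-0.3154,0.4284,0.0825],[-0.5319,0.4888,-0.6914,0.6856],[0.0087,-0.8134,-0.5817,0.6878],[0,0,0,1]])),
"top":(np.array([[364.5,0,312.6],[0,364.5,196.9],[0,0,1]]),np.array([[0.0448,-0.9781,0.203,0.3207],[-0.999,-0.044,0.0089,0.0283],[0.0002,-0.2032,-0.9791,1.0653],[0,0,0,1]]))}
def proj(c,P):
    K,T=C[c];P=np.atleast_2d(P);q=(P-T[:3,3])@T[:3,:3];q=q@K.T;return q[:,:2]/q[:,2:]
def w(pose,p):
    x,y,a=pose;p=np.atleast_2d(np.array(p,float));c,s=np.cos(a),np.sin(a)
    return np.c_[x+c*p[:,0]-s*p[:,1],y+s*p[:,0]+c*p[:,1],p[:,2]]
E
python3 - <<'E'
from h import *
from scipy.optimize import least_squares
import cv2
t=lambda u,v:(220+u/4,140+v/4)
s=lambda u,v:(220+u/4,150+v/3.75)
J=[("top",(-.076,-.16,.02),t(493,484)),("top",(.056,-.16,.02),t(517,303)),("top",(-.076,.062,.02),t(190,438)),
("scene",(-.076,-.16,.02),s(630,326)),("scene",(.056,-.16,.02),s(468,274)),("scene",(-.076,.062,.02),s(443,505)),("scene",(.056,.062,.02),s(287,418)),
("top",(0,-.077,.201),t(394,325)),("scene",(0,-.077,.201),s(483,136))]
def res(p,L): return np.concatenate([proj(c,w(p,P))[0]-np.array(q) for c,P,q in L])
f=least_squares(res,[.55,.05,0],args=(J,),loss='soft_l1');jp=f.x;print(jp,np.round(res(jp,J).reshape(-1,2),1).tolist())
S=[("top",(-.0675,-.085,.018),t(411,277)),("top",(.055,-.085,.031),t(430,116)),("top",(.055,.085,.031),t(213,88)),("top",(.0675,-.085,.031),t(433,103)),("top",(.0675,.085,.031),t(217,73)),
("scene",(.055,.085,.031),s(118,345)),("scene",(.055,-.085,.031),s(273,246)),("scene",(.0675,.085,.031),s(106,335)),("scene",(-.0675,.085,.018),s(247,435))]
f=least_squares(res,[.7,.05,0],args=(S,),loss='soft_l1');sp=f.x;print(sp,np.round(res(sp,S).reshape(-1,2),1).tolist())
# combined yaw
g=least_squares(lambda p:np.r_[res(p[[0,1,4]],J),res(p[[2,3,4]],S)],[*jp[:2],*sp[:2],jp[2]],loss='soft_l1').x;print("comb",g)
jp=g[[0,1,4]];sp=g[[2,3,4]]
d=w((0,0,-g[4]),[[*(sp[:2]-jp[:2]),0]]);print("slab in jig",d)
for c in C:
    im=cv2.imread(f"pics/{c}0.png");im=cv2.resize(im,None,fx=4,fy=4,interpolation=cv2.INTER_CUBIC)
    def pl(pose,P,col,cl=True): cv2.polylines(im,[np.round(4*proj(c,w(pose,P))+1.5).astype(int)],cl,col,1)
    pl(jp,[(-.076,-.16,.02),(.056,-.16,.02),(.056,.062,.02),(-.076,.062,.02)],(0,0,255))
    pl(jp,[(-.05,-.04,.036),(.05,-.04,.036),(.05,.04,.036),(-.05,.04,.036)],(255,0,255))
    pl(jp,[(0,-.093,.058),(0,-.077,.164),(0,-.077,.201)],(0,255,0),False)
    for th,col in((.9,(255,0,0)),(1.08,(255,255,0)),(1.25,(0,255,255))):
        y=.042+.082*np.cos(th);z=.036+.082*np.sin(th)
        pl(jp,[(-.05,.042,.036),(-.05,y,z),(.05,y,z),(.05,.042,.036)],col)
    pl(sp,[(-.0675,-.085,.018),(.0675,-.085,.018),(.0675,.085,.018),(-.0675,.085,.018)],(0,0,255))
    pl(sp,[(.055,-.085,.018),(.055,.085,.018)],(0,255,0),False)
    o=(225,170) if c=="scene" else (235,140)
    cv2.imwrite(f"pics/{c}0f.png",cv2.resize(im[o[1]*4:o[1]*4+520,o[0]*4:o[0]*4+640],(800,600)) if 0 else im[o[1]*4:o[1]*4+520,o[0]*4:o[0]*4+680])
E
```

```text
[ 0.44606528  0.0965576  -0.08569129] [[-0.2, -0.1], [-1.1, -0.6], [-2.1, 1.1], [0.0, -0.8], [1.8, -4.7], [0.3, -0.5], [-2.2, -1.1], [-0.2, 0.7], [0.1, -0.8]]
[ 0.57275932  0.08494004 -0.08833863] [[0.1, 1.5], [0.7, 0.3], [-2.1, -0.0], [0.5, -0.5], [-2.4, -0.3], [-1.1, -0.3], [1.9, -4.0], [-1.3, 0.5], [0.8, -0.7]]
comb [ 0.4461474   0.09651648  0.57278564  0.08492738 -0.08681983]
slab in jig [[ 0.12716616 -0.00056455  0.        ]]
```

View pics/scene0f.png

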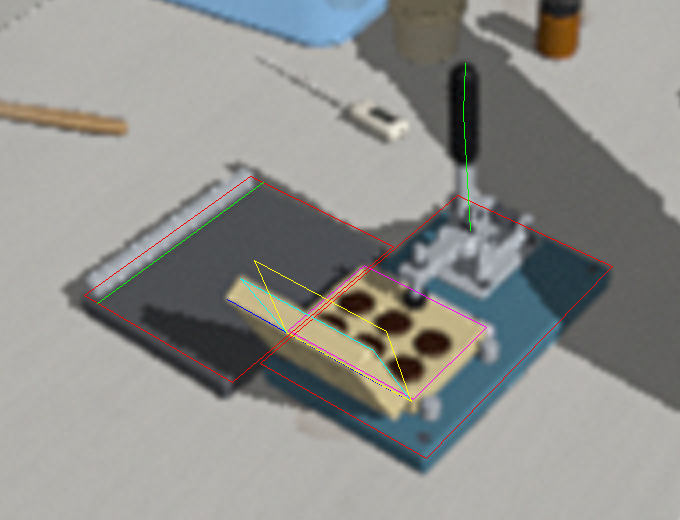

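View pics/top0f.png

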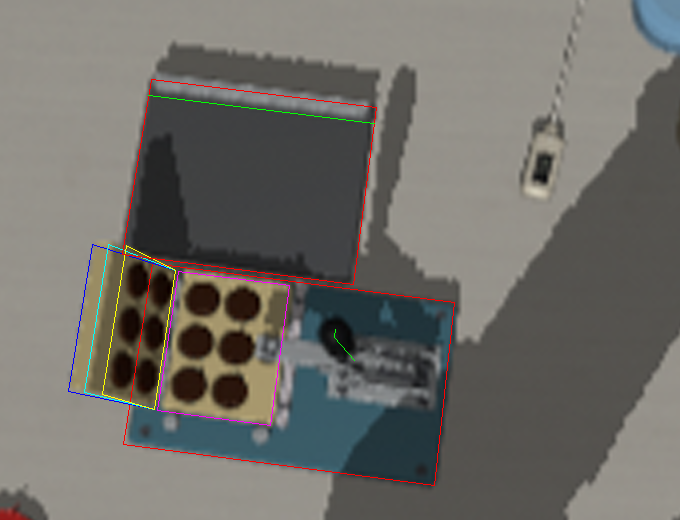

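```bash
cat >> h.py <<'E'
from scipy.spatial.transform import Rotation as Rn
jp=(0.44615,0.09652,-0.0868); sp=(0.57279,0.08493,-0.0868)
def tool(o): return Rn.from_rotvec(o["orientation"]).as_matrix()
def rayz(c,u,v,z):
    K,T=C[c];d=T[:3,:3]@np.linalg.inv(K)@[u,v,1];return T[:3,3]+d*(z-T[2,3])/d[2]
def st(r,goal=None,yaw=None):
    o=r.get_obs();R=tool(o);p=np.array(o["tcp_pos"]);j=np.array(o["joints"])
    q=w((0,0,-jp[2]),[[p[0]-jp[0],p[1]-jp[1],p[2]]])[0]*1000
    print("t",o["clock"],"tcp",np.round(p,4),"jig mm",q.round(1),"tip z",round(1000*p[2]-14,1),"F",np.round(o["contact_force"],1),"w",round(o["grip_width"],4))
    print("R",R.round(3).tolist(),"j",j.round(3), "xaxis in jig deg",np.degrees(np.arctan2(R[1,0],R[0,0])-jp[2]).round(2))
    if goal is not None: print("tool cm",(R.T@(np.array(goal)-p)*100).round(2))
    return o
E
python3 - <<'E'
from bench import r
from h import *
st(r,w(jp,[[0.003,-0.035,.22]])[0])
for u,v in((465,190),(430,187),(405,165),(470,170)): print("plates",rayz("scene",u,v,0).round(3))
print(proj("top",[(.2,-.645,.23)]),proj("scene",[(.2,-.645,.23)]))
E
```

```text
t 1.0 tcp [ 0.1987 -0.6451  0.2453] jig mm [-182.2 -760.3  245.3] tip z 231.3 F [-0.5  0.6  0.4] w 0.0855
R [[0.294, -0.0, 0.956], [-0.956, -0.0, 0.294], [0.0, -1.0, -0.0]] j [ 1.164  0.477  0.022  1.555 -0.011  1.109 -0.083] xaxis in jig deg -67.91
tool cm [-60.24   2.53  44.44]
plates [ 0.214 -0.461  0.   ]
plates [ 0.322 -0.414  0.   ]
plates [ 0.452 -0.512  0.   ]
plates [ 0.234 -0.61   0.   ]
[[621.40961173 343.84612903]] [[499.41851693 109.7295348 ]]
```

```bash
python3 - <<'E'
from h import *
import cv2
for n,c,u,v in(("base left","top",458,268),("base far","top",490,222),("base near","top",480,300),("counter front","top",330,305),("c right","top",540,310),("top right","top",640,215),("ring","top",436,278)): print(n,[rayz(c,u,v,z).round(3).tolist() for z in (0,.2,.5)])
for u,v in((404,160),(435,188),(466,170),(412,12),(455,25),(500,10)): print("scene",u,v,[rayz("scene",u,v,z).round(3).tolist() for z in (0,.2,.4)])
im=cv2.imread("pics/scene0.png")[0:210,330:560];cv2.imwrite("pics/pl_s.png",cv2.resize(im,None,fx=3,fy=2.8))
im=cv2.imread("pics/top0.png")[140:400,400:640];cv2.imwrite("pics/pl_t.png",cv2.resize(im,None,fx=2.3,fy=2.3))
E
```

```text
base left [[0.352, -0.388, 0.0], [0.346, -0.31, 0.2], [0.337, -0.193, 0.5]]
base far [[0.49, -0.487, 0.0], [0.458, -0.39, 0.2], [0.41, -0.245, 0.5]]
base near [[0.266, -0.447, 0.0], [0.276, -0.358, 0.2], [0.292, -0.224, 0.5]]
counter front [[0.234, -0.025, 0.0], [0.25, -0.015, 0.2], [0.275, 0.0, 0.5]]
c right [[0.247, -0.614, 0.0], [0.26, -0.493, 0.2], [0.281, -0.312, 0.5]]
top right [[0.53, -0.931, 0.0], [0.491, -0.751, 0.2], [0.432, -0.481, 0.5]]
ring [[0.321, -0.324, 0.0], [0.321, -0.258, 0.2], [0.321, -0.159, 0.5]]
scene 404 160 [[0.47, -0.547, 0.0], [0.358, -0.189, 0.2], [0.245, 0.17, 0.4]]
scene 435 188 [[0.305, -0.418, 0.0], [0.24, -0.097, 0.2], [0.176, 0.224, 0.4]]
scene 466 170 [[0.246, -0.601, 0.0], [0.199, -0.227, 0.2], [0.151, 0.147, 0.4]]
scene 412 12 [[1.793, -4.136, 0.0], [1.296, -2.734, 0.2], [0.798, -1.332, 0.4]]
scene 455 25 [[1.109, -3.565, 0.0], [0.811, -2.329, 0.2], [0.512, -1.093, 0.4]]
scene 500 10 [[0.923, -4.964, 0.0], [0.678, -3.321, 0.2], [0.434, -1.678, 0.4]]
```

View pics/pl_s.png

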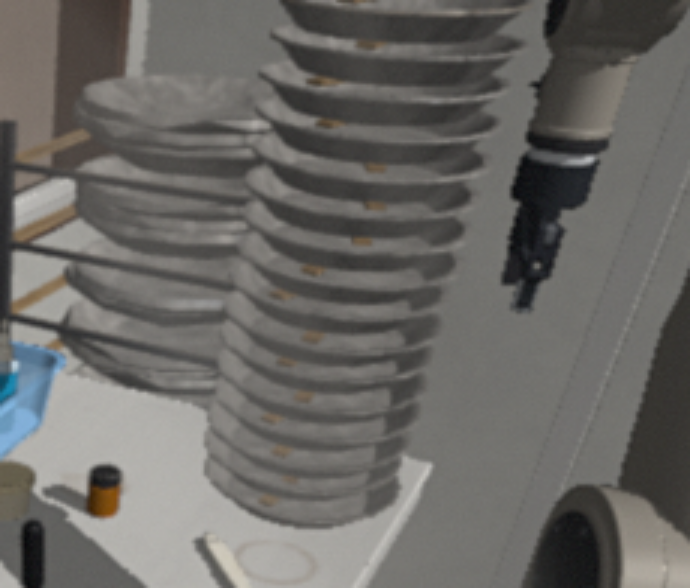

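View pics/pl_t.png

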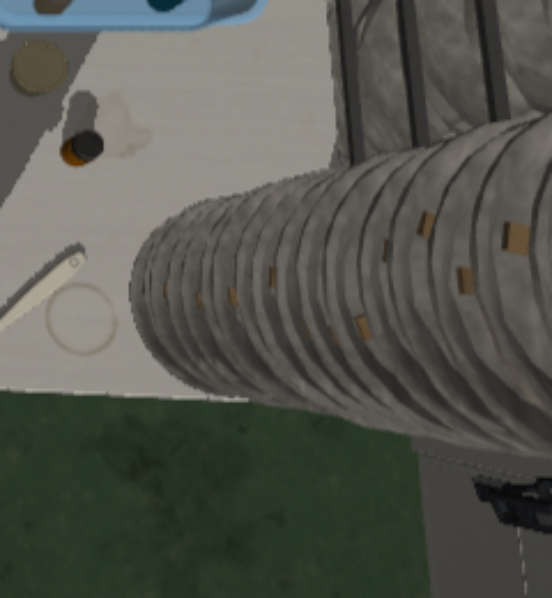

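```bash
python3 - <<'E'
from h import *
from scipy.optimize import least_squares
th=np.linspace(0,2*np.pi,400)
def sil(p,z):
    P=np.c_[p[0]+p[2]*np.cos(th),p[1]+p[2]*np.sin(th),np.full(400,z)]
    t=proj("top",P);s=proj("scene",P);return np.array([t[:,0].min(),s[:,0].min(),s[:,0].max(),t[:,1].max(), s[:,1].max()])
for z in(.015,.03):
    f=least_squares(lambda p:sil(p,z)[:3]-[457.5,398.5,464],[.37,-.5,.1]);print(z,f.x,sil(f.x,z),np.hypot(*f.x[:2])-f.x[2],np.degrees(np.arctan2(f.x[1],f.x[0])))
E
```

```text
0.015 [ 0.34940125 -0.496238    0.11546456] [457.5        398.5        464.         313.37400484 188.44497479] 0.49144019986870924 -54.85061799646768
0.03 [ 0.34989833 -0.48926468  0.1143007 ] [457.5        398.5        464.         313.22141592 185.42080545] 0.4872047141853943 -54.42949171066802
```

Request:
send_rows:
  plan:
    - [-3,0,0,0,0]
    - [-6,0,0,0,0]
    - [-6,0,0,0,0]
    - [-6,0,0,0,0]
    - [-5,0,0,0,0]
    - [0,0,0,0,0]
  force: 60

```text
clock: 1.75
tcp_pos: [0.1209, -0.3936, 0.2452]
orientation: [-1.335, 0.987, -0.985]
contact_force: [0.7, -1.4, -0.1]
grip_width: -0.0
```

```bash
python3 - <<'E'
from bench import r
from h import *
st(r)
E
```

```text
t 1.75 tcp [ 0.1209 -0.3936  0.2452] jig mm [-281.6 -516.5  245.2] tip z 231.2 F [ 0.7 -1.4 -0.1] w -0.0
R [[0.295, -0.001, 0.956], [-0.956, 0.001, 0.295], [-0.001, -1.0, -0.0]] j [ 1.140e+00  3.700e-02 -1.900e-02  2.142e+00  1.000e-03  9.630e-01
 -1.520e-01] xaxis in jig deg -67.9
```

Request:
send_rows:
  plan:
    - [-6,0,0,0,0]
    - [-0.4,0,5.4,-9,0]
    - [-0.4,0,5.4,-9,0]
    - [-0.4,0,5.4,-9,0]
    - [-0.4,0,5.4,-9,0]
    - [-0.4,0,5.4,-9,0]
    - [-0.4,0,5.4,-9,0]
    - [-0.4,0,5.4,-9,0]
    - [0,0,0,0,0]

```text
clock: 2.88
tcp_pos: [0.3465, -0.0666, 0.2461]
orientation: [-1.566, 0.127, -0.131]
contact_force: [0.2, -0.1, -0.4]
grip_width: 0.0
```

```bash
python3 - <<'E'
from bench import r
from h import *
st(r,w(jp,[[0.003,-0.040,.22]])[0])
E
```

```text
t 2.875 tcp [ 0.3465 -0.0666  0.2461] jig mm [ -85.1 -171.1  246.1] tip z 232.1 F [ 0.2 -0.1 -0.4] w 0.0
R [[0.987, 0.003, 0.163], [-0.163, 0.001, 0.987], [0.002, -1.0, 0.001]] j [ 0.618 -0.05  -0.571  2.221 -0.034  0.96  -0.096] xaxis in jig deg -4.41
tool cm [ 7.77  2.65 13.75]
```

Request:
send_rows:
  plan:
    - [0,0,2.5,-4.4,0]
    - [4.5,0,5.3,0,0]
    - [4.3,0,5.3,0,0]
    - [0,0,0.6,0,0]
    - [0,4,0,0,0]
    - [0,4.3,0,0,0]
    - [0,0,0,0,0]

```text
clock: 3.75
tcp_pos: [0.4352, 0.048, 0.1601]
orientation: [-1.57, 0.08, -0.07]
contact_force: [1.0, 0.2, -0.5]
grip_width: -0.0001
```

```bash
python3 - <<'E'
from bench import r
from h import *
import cv2
st(r)
a=r.grab_frame("scene")["image"][150:310,220:420,::-1];cv2.imwrite("pics/s1.png",cv2.resize(a,None,fx=4,fy=3.75,interpolation=cv2.INTER_CUBIC))
E
```

```text
t 3.75 tcp [0.4352 0.048  0.1601] jig mm [ -6.7 -49.3 160.1] tip z 146.1 F [ 1.   0.2 -0.5] w -0.0001
R [[0.995, -0.007, 0.096], [-0.096, -0.0, 0.995], [-0.007, -1.0, -0.001]] j [ 0.368  0.28  -0.703  2.141  0.247  0.806 -0.585] xaxis in jig deg -0.51
```

View pics/s1.png

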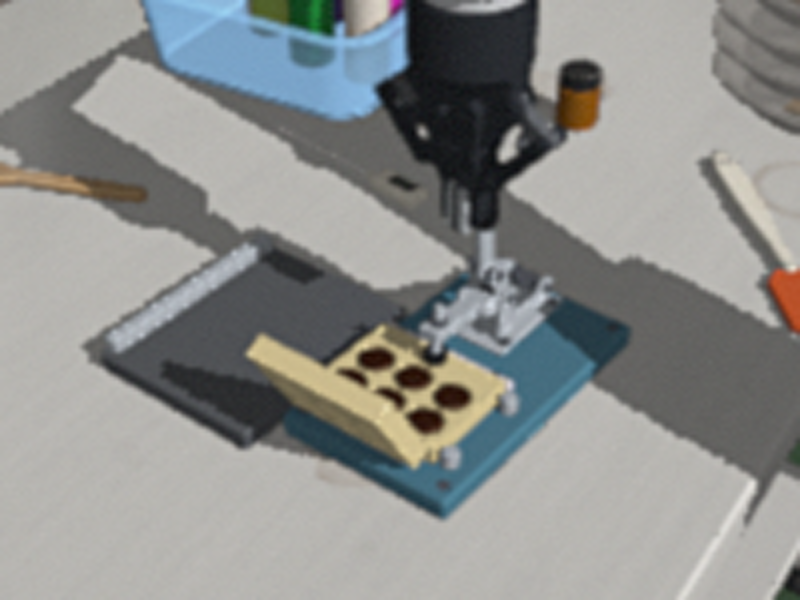

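```bash
python3 - <<'E'
from h import *
for P in [(-.0067,-.0493,.146),(-.0067,-.0493,.16),(0,-.077,.164),(0,-.077,.146),(-.0067,-.0493,.219)]:
    u,v=proj("scene",w(jp,[P]))[0];print(P,(u-220)*4,(v-150)*3.75)
E
```

```text
(-0.0067, -0.0493, 0.146) 463.4796009475133 223.65633481859925
(-0.0067, -0.0493, 0.16) 464.1976402745381 206.60311212451512
(0, -0.077, 0.164) 481.08668239551184 179.07189095485694
(0, -0.077, 0.146) 479.99420864407057 200.80465220109278
(-0.0067, -0.0493, 0.219) 467.37227611047683 131.206445332988
```

Request:
send_rows:
  plan:
    - [0.9,0,-0.4,0,0]
    - [0,0,-1.3,0,0]
    - [0,0,-1.5,0,0]
    - [0,0,-1.5,0,0]
    - [0,0,-2,0,0]
    - [0,0,-2,0,0]
    - [0,0,0,0,0]

```text
clock: 4.68
tcp_pos: [0.4378, -0.0408, 0.1623]
orientation: [-1.57, 0.079, -0.078]
contact_force: [-0.3, 0.4, -0.1]
grip_width: 0.0001
```

```bash
python3 - <<'E'
from bench import r
from h import *
import cv2
st(r)
a=r.grab_frame("scene")["image"][150:310,220:420,::-1];cv2.imwrite("pics/s2.png",cv2.resize(a,None,fx=4,fy=3.75,interpolation=cv2.INTER_CUBIC))
E
```

```text
t 4.675 tcp [ 0.4378 -0.0408  0.1623] jig mm [   3.6 -137.6  162.3] tip z 148.3 F [-0.3  0.4 -0.1] w 0.0001
R [[0.995, -0.0, 0.1], [-0.1, -0.001, 0.995], [-0.0, -1.0, -0.001]] j [ 0.536  0.268 -0.662  2.141  0.23   0.801 -0.37 ] xaxis in jig deg -0.74
```

View pics/s2.png

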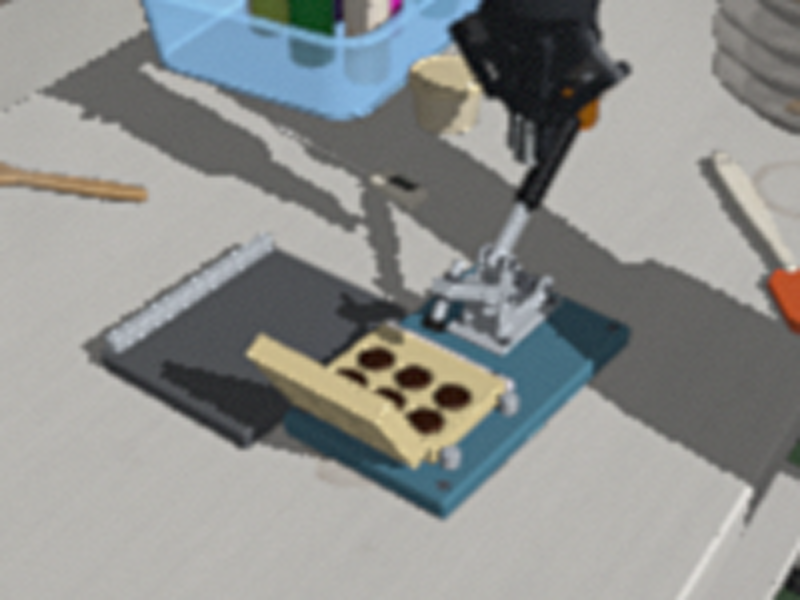

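Request:
send_rows:
  plan:
    - [0,1.2,-2,0,0]
    - [0,2.0,-1.6,0,0]
    - [0,1.6,-1.0,0,0]
    - [0,1.3,-0.8,0,0]
    - [0,0.8,-0.6,0,0]
    - [0,0,0,0,0]

```text
clock: 5.48
tcp_pos: [0.4323, -0.0983, 0.0928]
orientation: [-1.569, 0.076, -0.074]
contact_force: [-1.0, -0.4, -0.5]
grip_width: -0.0001
```

```bash
python3 - <<'E'
from bench import r
from h import *
import cv2
st(r)
a=r.grab_frame("scene")["image"][150:310,220:420,::-1];cv2.imwrite("pics/s3.png",cv2.resize(a,None,fx=4,fy=3.75,interpolation=cv2.INTER_CUBIC))
E
```

```text
t 5.475 tcp [ 0.4323 -0.0983  0.0928] jig mm [   3.1 -195.3   92.8] tip z 78.8 F [-1.  -0.4 -0.5] w -0.0001
R [[0.995, -0.001, 0.096], [-0.096, 0.0, 0.995], [-0.001, -1.0, 0.0]] j [ 0.576  0.39  -0.577  2.189  0.348  0.652 -0.343] xaxis in jig deg -0.51
```

View pics/s3.png

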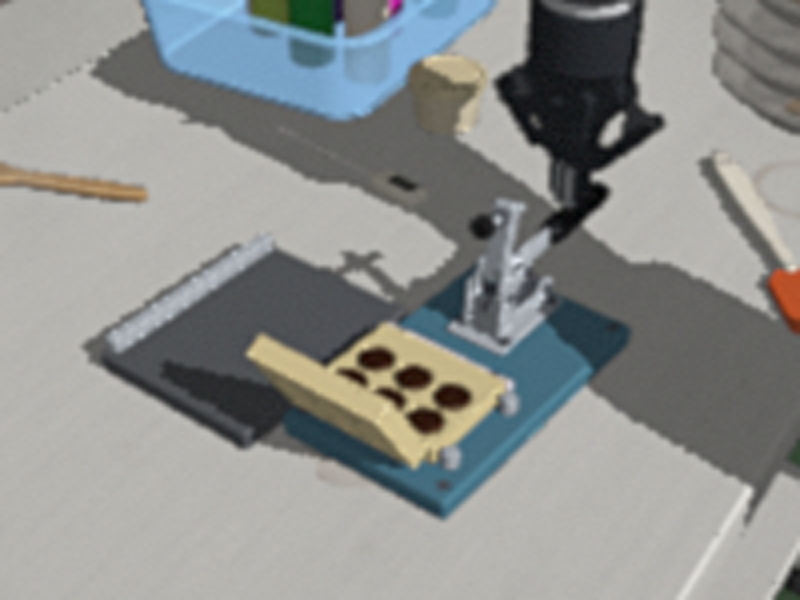

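Request:
send_rows:
  plan:
    - [0,0.3,-0.2,0,0]
    - [0,0.2,0,0,0]
    - [0,0.1,0,0,0]
    - [0,0,0,0,0]

```text
clock: 6.02
tcp_pos: [0.4339, -0.1, 0.089]
orientation: [-1.571, 0.072, -0.077]
contact_force: [-3.1, 1.6, 20.1]
grip_width: -0.0003
```

Request:
send_rows:
  plan:
    - [0,-5,0,0,0]
    - [0,-5,3,0,0]
    - [0,-1,6,0,0]
    - [0,0,6,0,0]
    - [0,0,6,0,0]
    - [0,0,6,0,0]
    - [0,0,4.5,0,0]
    - [0,0,0,0,0]

```text
clock: 7.02
tcp_pos: [0.4619, 0.2177, 0.1978]
orientation: [-1.567, 0.069, -0.07]
contact_force: [-1.2, 0.1, -0.1]
grip_width: 0.0003
```

```bash
python3 - <<'E'
from bench import r
from h import *
import cv2
st(r,w(jp,[[0.0,.130,.094]])[0])
a=r.grab_frame("scene")["image"][150:310,220:420,::-1];cv2.imwrite("pics/s4.png",cv2.resize(a,None,fx=4,fy=3.75,interpolation=cv2.INTER_CUBIC))
E
```

```text
t 7.025 tcp [0.4619 0.2177 0.1978] jig mm [  5.2 122.1 197.8] tip z 183.8 F [-1.2  0.1 -0.1] w 0.0003
R [[0.996, 0.001, 0.089], [-0.089, 0.003, 0.996], [0.001, -1.0, 0.003]] j [ 0.088  0.362 -0.784  1.953  0.311  0.947 -0.936] xaxis in jig deg -0.13
tool cm [-0.52 10.39  0.76]
```

View pics/s4.png

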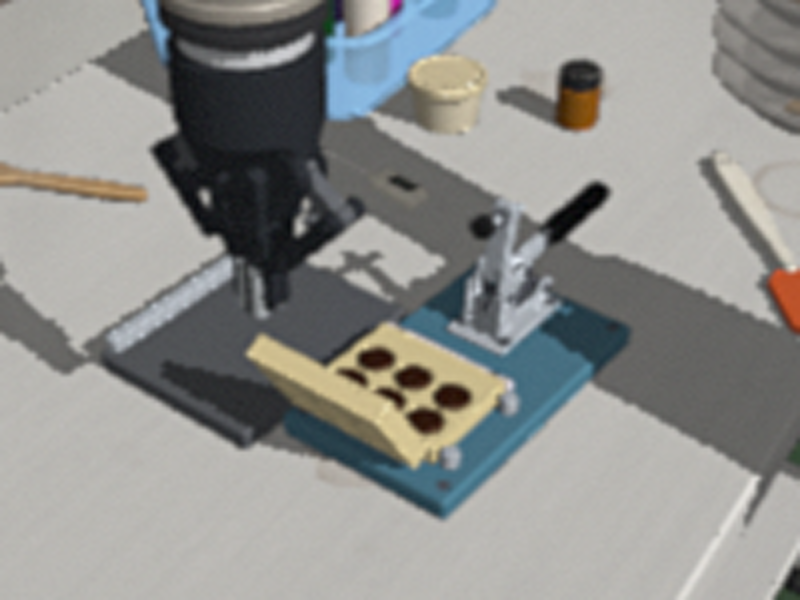

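Request:
send_rows:
  plan:
    - [-0.5,0,0.8,0,0]
    - [0,5,0,0,0]
    - [0,5,0,0,0]
    - [0,0,-1.5,0,0]
    - [0,0,-1.5,0,0]
    - [0,0,-1.5,0,0]
    - [0,0,-1.5,0,0]
    - [0,0,0,0,0]

```text
clock: 8.07
tcp_pos: [0.4528, 0.1597, 0.0978]
orientation: [-1.571, 0.077, -0.078]
contact_force: [-0.0, -0.1, 0.4]
grip_width: -0.0003
```

```bash
python3 - <<'E'
from bench import r
from h import *
import cv2
st(r)
a=r.grab_frame("scene")["image"][150:310,220:420,::-1];cv2.imwrite("pics/s5.png",cv2.resize(a,None,fx=4,fy=3.75,interpolation=cv2.INTER_CUBIC))
E
```

```text
t 8.075 tcp [0.4528 0.1597 0.0978] jig mm [ 1.1 63.5 97.8] tip z 83.8 F [-0.  -0.1  0.4] w -0.0003
R [[0.995, 0.001, 0.098], [-0.098, -0.002, 0.995], [0.001, -1.0, -0.002]] j [ 0.111  0.462 -0.704  2.1    0.45   0.731 -0.983] xaxis in jig deg -0.68
```

View pics/s5.png

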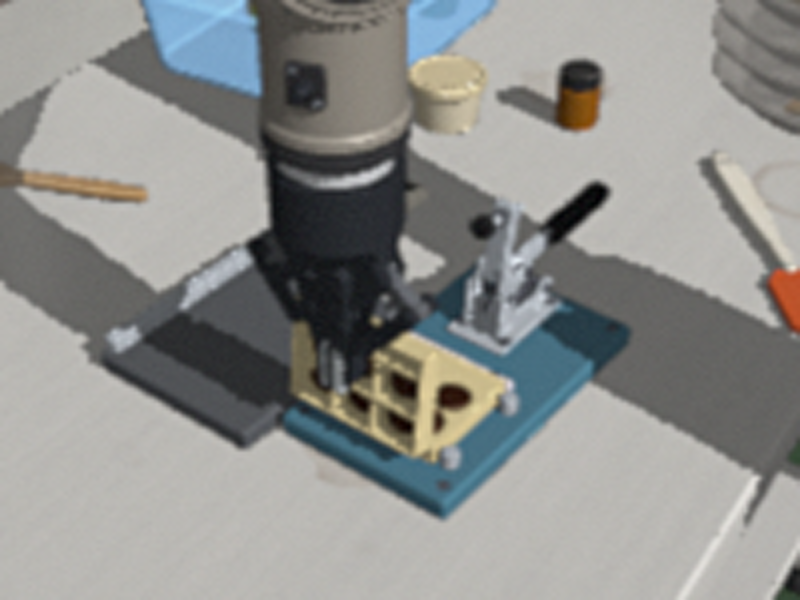

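Request:
send_rows:
  plan:
    - [0,-0.4,-1.2,0,0]
    - [0,0.2,-1.5,0,0]
    - [0,0.5,-1.2,0,0]
    - [0,0.8,-1.0,0,0]
    - [0,1.0,-0.6,0,0]
    - [0,0,0,0,0]

```text
clock: 8.88
tcp_pos: [0.4463, 0.1064, 0.0751]
orientation: [-1.57, 0.078, -0.074]
contact_force: [-0.3, 0.3, -0.2]
grip_width: -0.0003
```

```bash
python3 - <<'E'
from bench import r
from h import *
import cv2
st(r)
a=r.grab_frame("scene")["image"][150:310,220:420,::-1];cv2.imwrite("pics/s6.png",cv2.resize(a,None,fx=4,fy=3.75,interpolation=cv2.INTER_CUBIC))
E
```

```text
t 8.875 tcp [0.4463 0.1064 0.0751] jig mm [-0.7  9.9 75.1] tip z 61.1 F [-0.3  0.3 -0.2] w -0.0003
R [[0.995, -0.003, 0.096], [-0.096, -0.001, 0.995], [-0.002, -1.0, -0.001]] j [ 0.195  0.472 -0.677  2.159  0.479  0.664 -0.912] xaxis in jig deg -0.55
```

View pics/s6.png

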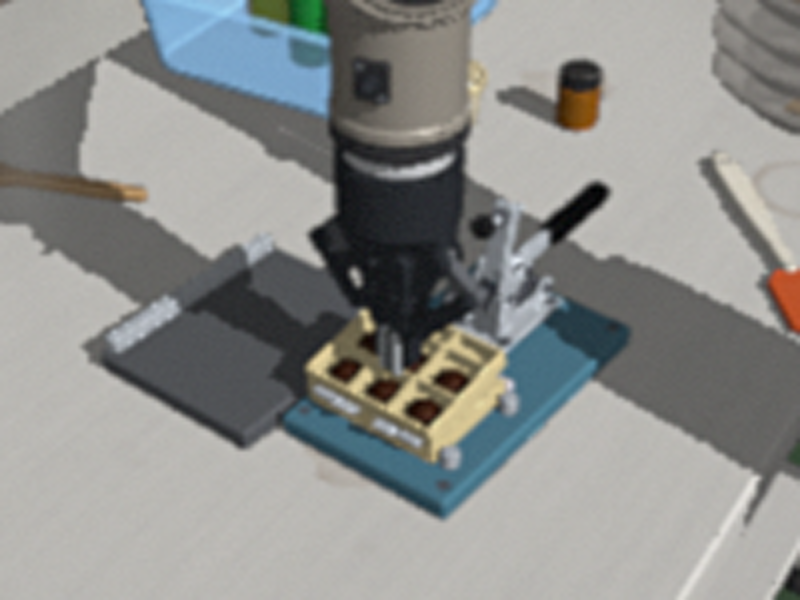

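Request:
send_rows:
  plan:
    - [0,0.5,-0.4,0,0]
    - [0,0.3,-0.2,0,0]
    - [0,0.1,0,0,0]
    - [0,0,0,0,0]

```text
clock: 9.43
tcp_pos: [0.4466, 0.1013, 0.0672]
orientation: [-1.57, 0.075, -0.075]
contact_force: [0.3, -0.7, -0.2]
grip_width: 0.0001
```

Request:
send_rows:
  plan:
    - [0,0.2,0,0,0]
    - [0,0.1,0,0,0]
    - [0,0,0,0,0]

```text
clock: 9.8
tcp_pos: [0.4469, 0.1013, 0.0658]
orientation: [-1.571, 0.074, -0.076]
contact_force: [-6.0, -2.5, 24.6]
grip_width: -0.0001
```

```bash
python3 - <<'E'
from bench import r
from h import *
import cv2
st(r)
a=r.grab_frame("scene")["image"][220:290,270:370,::-1];cv2.imwrite("pics/s7.png",cv2.resize(a,None,fx=8,fy=8,interpolation=cv2.INTER_CUBIC))
E
```

```text
t 9.8 tcp [0.4469 0.1013 0.0658] jig mm [ 0.4  4.8 65.8] tip z 51.8 F [-6.  -2.5 24.6] w -0.0001
R [[0.995, 0.001, 0.095], [-0.095, -0.002, 0.995], [0.001, -1.0, -0.002]] j [ 0.19   0.485 -0.661  2.167  0.502  0.642 -0.922] xaxis in jig deg -0.5
```

View pics/s7.png

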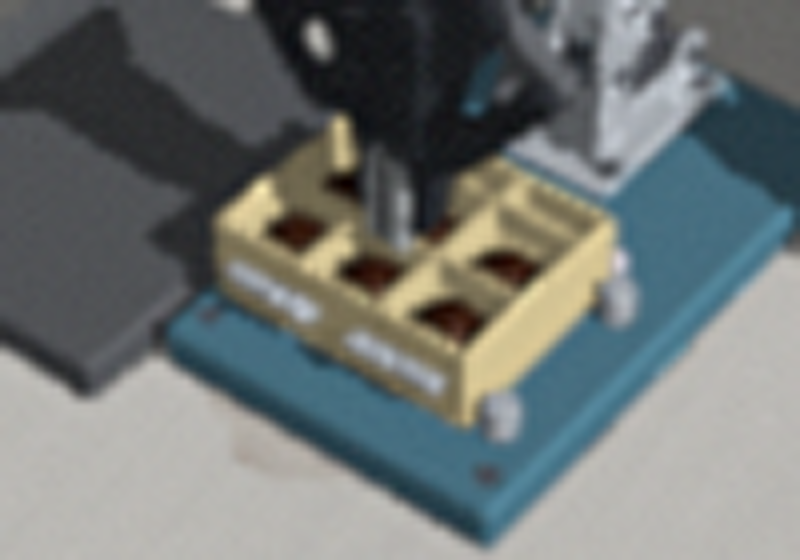

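Request:
send_rows:
  plan:
    - [0,-2,0,0,0]
    - [0,-5,0,0,0]
    - [-4.5,0,-0.4,0,0]
    - [-4.5,0,0,0,0]
    - [0,0,0,0,0]

```text
clock: 10.48
tcp_pos: [0.3537, 0.1051, 0.134]
orientation: [-1.572, 0.074, -0.072]
contact_force: [0.3, 0.6, 1.4]
grip_width: 0.0004
```

```bash
python3 - <<'E'
from bench import r
from h import *
import cv2
st(r,w(jp,[[-.075,0,.042]])[0])
a=r.grab_frame("scene")["image"][220:290,270:370,::-1];cv2.imwrite("pics/s8.png",cv2.resize(a,None,fx=8,fy=8,interpolation=cv2.INTER_CUBIC))
a=r.grab_frame("top")["image"][140:280,220:400,::-1];cv2.imwrite("pics/t8.png",cv2.resize(a,None,fx=4,fy=4,interpolation=cv2.INTER_CUBIC))
E
```

```text
t 10.475 tcp [0.3537 0.1051 0.134 ] jig mm [-92.9   0.6 134. ] tip z 120.0 F [0.3 0.6 1.4] w 0.0004
R [[0.996, -0.001, 0.093], [-0.093, -0.003, 0.996], [-0.001, -1.0, -0.003]] j [ 0.31   0.234 -0.836  2.302  0.272  0.702 -0.816] xaxis in jig deg -0.38
tool cm [ 1.8   9.2  -0.02]
```

View pics/s8.png

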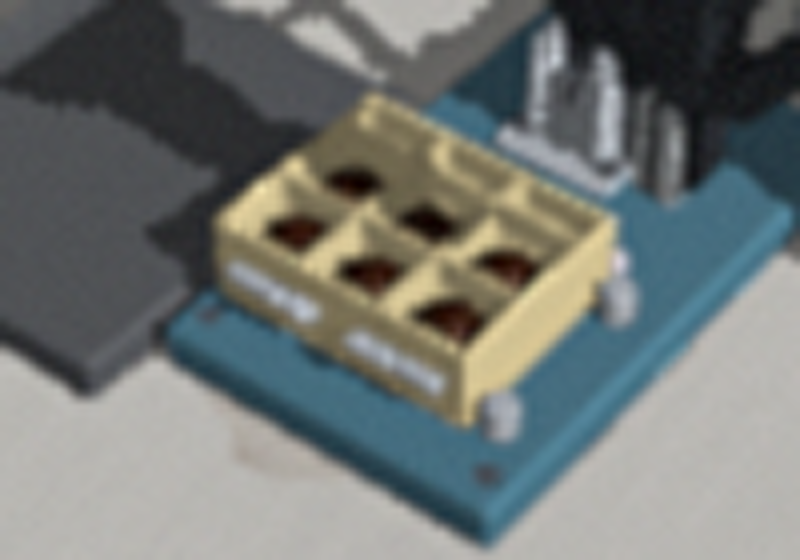

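View pics/t8.png

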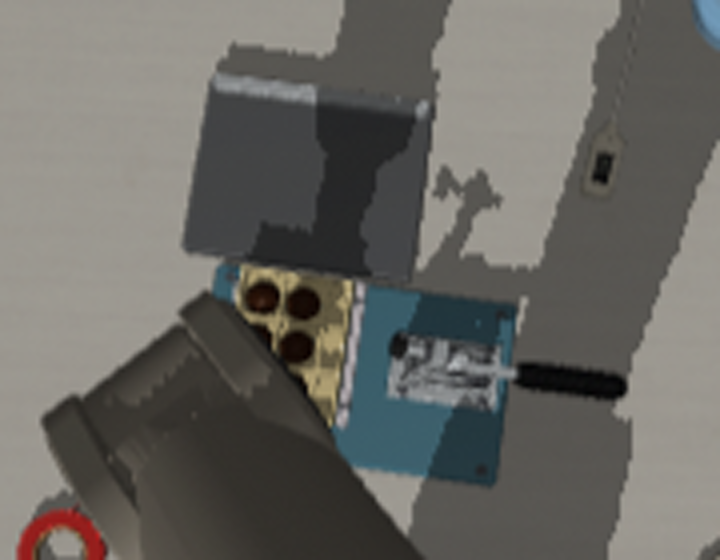

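Request:
send_rows:
  plan:
    - [1.3,0,0,0,0]
    - [0,4.5,0,0,0]
    - [0,4.7,0,0,0]
    - [0,0,0,0,0]

```text
clock: 11.08
tcp_pos: [0.3688, 0.1045, 0.0399]
orientation: [-1.571, 0.08, -0.07]
contact_force: [0.3, 0.8, 0.7]
grip_width: 0.0006
```

```bash
python3 - <<'E'
from bench import r
from h import *
import cv2
st(r,w(jp,[[-.075,0,.042]])[0])
a=r.grab_frame("scene")["image"][220:290,270:370,::-1];cv2.imwrite("pics/s9.png",cv2.resize(a,None,fx=8,fy=8,interpolation=cv2.INTER_CUBIC))
E
```

```text
t 11.075 tcp [0.3688 0.1045 0.0399] jig mm [-77.8   1.2  39.9] tip z 25.9 F [0.3 0.8 0.7] w 0.0006
R [[0.995, -0.006, 0.095], [-0.095, -0.001, 0.995], [-0.006, -1.0, -0.001]] j [ 0.129  0.453 -0.654  2.337  0.569  0.512 -1.08 ] xaxis in jig deg -0.48
tool cm [ 0.28 -0.21 -0.12]
```

View pics/s9.png

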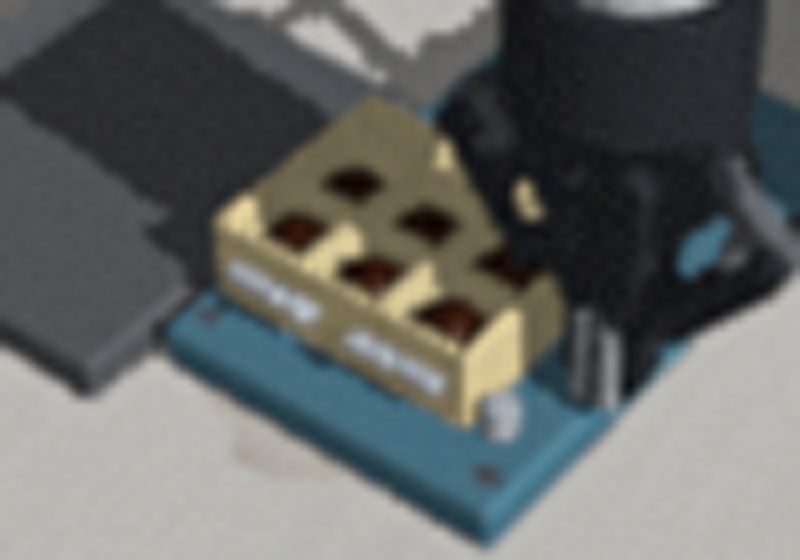

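Request:
send_rows:
  plan:
    - [0.8,0,-0.1,0,0]
    - [0.8,0,0,0,0]
    - [1.2,0,0,0,0]
    - [1.2,0,0,0,0]
    - [1.2,0,0,0,0]
    - [1.2,0,0,0,0]
    - [0,0,0,0,0]

```text
clock: 12.0
tcp_pos: [0.4351, 0.0973, 0.0433]
orientation: [-1.569, 0.074, -0.078]
contact_force: [0.3, 0.3, 0.7]
grip_width: 0.0002
```

```bash
python3 - <<'E'
from bench import r
from h import *
import cv2
st(r)
a=r.grab_frame("scene")["image"][190:295,230:380,::-1];cv2.imwrite("pics/s10.png",cv2.resize(a,None,fx=5,fy=5,interpolation=cv2.INTER_CUBIC))
E
```

```text
t 12.0 tcp [0.4351 0.0973 0.0433] jig mm [-11.   -0.2  43.3] tip z 29.3 F [0.3 0.3 0.7] w 0.0002
R [[0.995, 0.003, 0.097], [-0.097, 0.001, 0.995], [0.003, -1.0, 0.001]] j [ 0.179  0.513 -0.645  2.206  0.565  0.585 -0.984] xaxis in jig deg -0.6
```

View pics/s10.png

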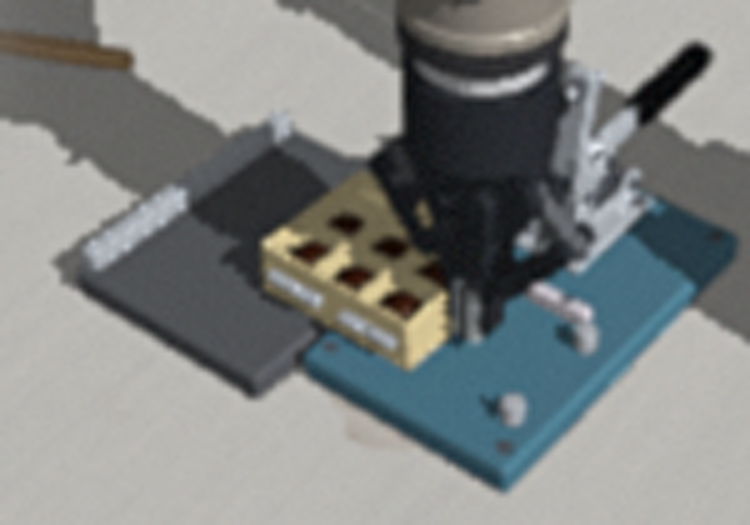

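Request:
send_rows:
  plan:
    - [1,0.1,0,0,0]
    - [1.2,0.1,0,0,0]
    - [1.2,0,0,0,0]
    - [1.2,0,0,0,0]
    - [1.2,0,0,0,0]
    - [0.8,0,0,0,0]
    - [0,0,0,0,0]

```text
clock: 12.92
tcp_pos: [0.5002, 0.0913, 0.0404]
orientation: [-1.569, 0.075, -0.077]
contact_force: [-1.0, 0.1, 1.1]
grip_width: 0.0001
```

```bash
python3 - <<'E'
from bench import r
from h import *
import cv2
st(r)
a=r.grab_frame("scene")["image"][190:295,230:380,::-1];cv2.imwrite("pics/s11.png",cv2.resize(a,None,fx=5,fy=5,interpolation=cv2.INTER_CUBIC))
E
```

```text
t 12.925 tcp [0.5002 0.0913 0.0404] jig mm [54.3 -0.6 40.4] tip z 26.4 F [-1.   0.1  1.1] w 0.0001
R [[0.995, 0.001, 0.096], [-0.096, 0.001, 0.995], [0.001, -1.0, 0.001]] j [ 0.201  0.59  -0.63   2.065  0.566  0.658 -0.905] xaxis in jig deg -0.55
```

View pics/s11.png

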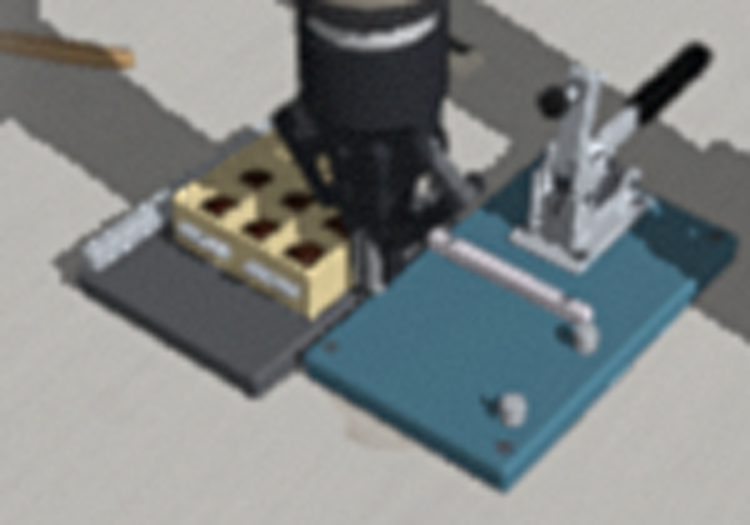

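Request:
send_rows:
  plan:
    - [0.5,0,0,0,0]
    - [0.5,0,0,0,0]
    - [0.2,0,0,0,0]
    - [0,0,0,0,0]

```text
clock: 13.48
tcp_pos: [0.5105, 0.0902, 0.0403]
orientation: [-1.57, 0.075, -0.074]
contact_force: [-4.4, 0.0, 3.2]
grip_width: 0.0001
```

Request:
send_rows:
  plan:
    - [0.1,0,0,0,0]
    - [0.1,0,0,0,0]
    - [0,0,0,0,0]

```text
clock: 13.85
tcp_pos: [0.5124, 0.09, 0.0403]
orientation: [-1.57, 0.075, -0.074]
contact_force: [-5.4, -0.3, 4.7]
grip_width: -0.0
```

```bash
python3 - <<'E'
from bench import r
from h import *
import cv2
st(r)
a=r.grab_frame("scene")["image"][190:295,230:380,::-1];cv2.imwrite("pics/s12.png",cv2.resize(a,None,fx=5,fy=5,interpolation=cv2.INTER_CUBIC))
a=r.grab_frame("top")["image"][140:240,240:380,::-1];cv2.imwrite("pics/t12.png",cv2.resize(a,None,fx=5,fy=5,interpolation=cv2.INTER_CUBIC))
E
```

```text
t 13.85 tcp [0.5124 0.09   0.0403] jig mm [66.6 -0.7 40.3] tip z 26.3 F [-5.4 -0.3  4.7] w -0.0
R [[0.995, -0.001, 0.095], [-0.095, -0.0, 0.995], [-0.001, -1.0, -0.0]] j [ 0.204  0.605 -0.629  2.037  0.564  0.676 -0.889] xaxis in jig deg -0.49
```

View pics/s12.png

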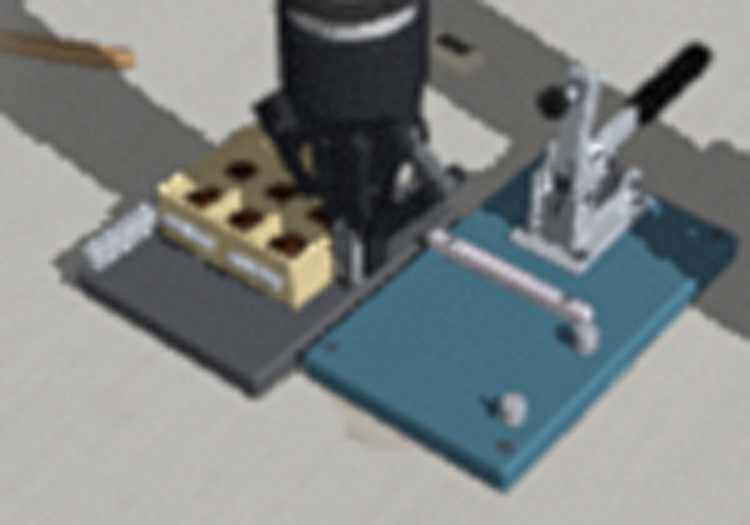

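View pics/t12.png

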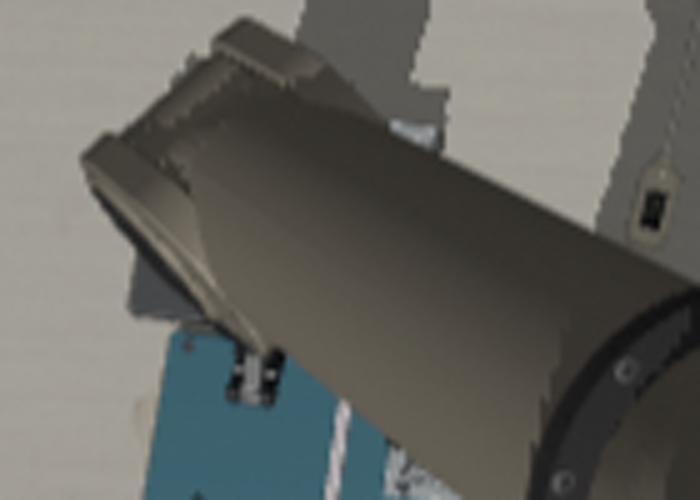

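Request:
send_rows:
  plan:
    - [0.1,0,0,0,0]
    - [0.1,0,0,0,0]
    - [0.1,0,0,0,0]
    - [0,0,0,0,0]

```text
clock: 14.45
tcp_pos: [0.5154, 0.0897, 0.0403]
orientation: [-1.57, 0.075, -0.074]
contact_force: [-5.1, -0.1, 3.8]
grip_width: 0.0001
```

Request:
send_rows:
  plan:
    - [0.1,0,0,0,0]
    - [0.1,0,0,0,0]
    - [0,0,0,0,0]

```text
clock: 14.82
tcp_pos: [0.5165, 0.0896, 0.0402]
orientation: [-1.57, 0.076, -0.073]
contact_force: [-7.2, 0.7, 7.6]
grip_width: -0.0003
```

Request:
send_rows:
  plan:
    - [0.15,0,0,0,0]
    - [0,0,0,0,0]

```text
clock: 15.08
tcp_pos: [0.5167, 0.0895, 0.0401]
orientation: [-1.571, 0.078, -0.071]
contact_force: [-11.4, 0.3, 10.2]
grip_width: -0.0005
```

```bash
python3 - <<'E'
from bench import r
from h import *
import cv2
st(r)
f=r.grab_frame("scene")["image"][:,:,::-1]
a=f[190:295,230:380];cv2.imwrite("pics/s13.png",cv2.resize(a,None,fx=5,fy=5,interpolation=cv2.INTER_CUBIC))
im=cv2.resize(f,None,fx=5,fy=5,interpolation=cv2.INTER_CUBIC)
def pl(pose,P,col): cv2.polylines(im,[np.round(5*proj("scene",w(pose,P))+2).astype(int)],True,col,1)
for mx,col in((0.005,(0,0,255)),(-.003,(255,0,0))):
    pl(sp,[(mx-.05,-.04,.05),(mx+.05,-.04,.05),(mx+.05,.04,.05),(mx-.05,.04,.05)],col)
    pl(sp,[(mx-.05,.04,.018),(mx+.05,.04,.018)],col)
pl(sp,[(.055,-.085,.018),(.055,.085,.018)],(0,255,0))
cv2.imwrite("pics/s13f.png",im[190*5:295*5,230*5:380*5])
E
```

```text
t 15.075 tcp [0.5167 0.0895 0.0401] jig mm [70.9 -0.8 40.1] tip z 26.1 F [-11.4   0.3  10.2] w -0.0005
R [[0.996, -0.004, 0.094], [-0.094, -0.001, 0.996], [-0.004, -1.0, -0.002]] j [ 0.206  0.612 -0.629  2.025  0.562  0.686 -0.881] xaxis in jig deg -0.45
```

View pics/s13f.png

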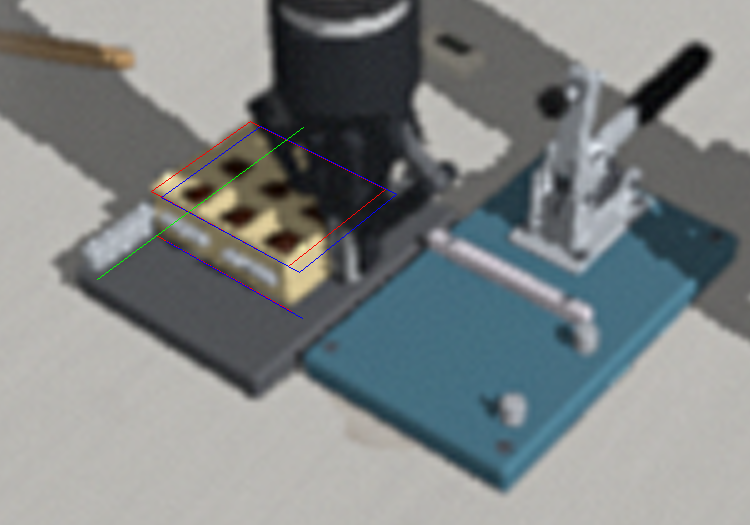

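View pics/s13.png

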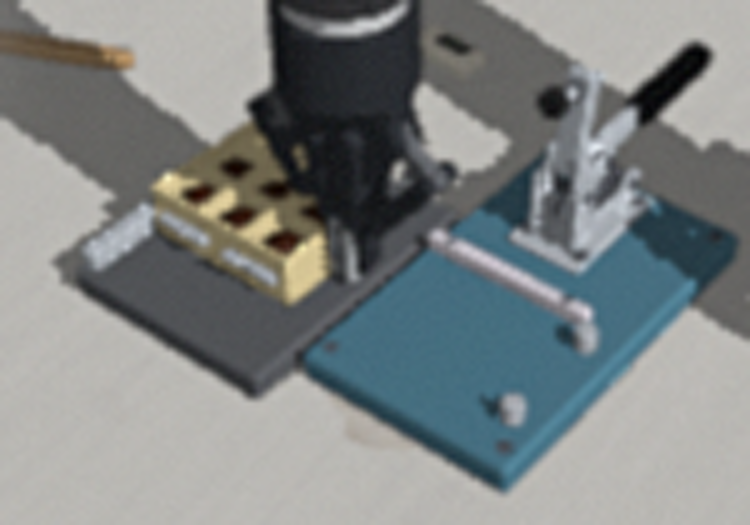

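Request:
send_rows:
  plan:
    - [-0.5,0,0,0,0]
    - [-2,0,0,0,0]
    - [-2,-2,0,0,0]
    - [0,-6,0,0,0]
    - [0,-6,0,0,0]
    - [-6,0,0,0,0]
    - [-6,0,0,0,0]
    - [0,0,0,0,0]

```text
clock: 16.12
tcp_pos: [0.352, 0.104, 0.18]
orientation: [-1.574, 0.073, -0.074]
contact_force: [0.8, -0.9, 1.2]
grip_width: -0.0001
```

```bash
python3 - <<'E'
from bench import r
from h import *
import cv2
st(r)
for c,o in(("scene",(230,190)),("top",(240,140))):
    f=r.grab_frame(c)["image"][:,:,::-1]
    cv2.imwrite(f"pics/{c}14.png",cv2.resize(f[o[1]:o[1]+105,o[0]:o[0]+150],None,fx=5,fy=5,interpolation=cv2.INTER_CUBIC))
    im=cv2.resize(f,None,fx=5,fy=5,interpolation=cv2.INTER_CUBIC)
    def pl(pose,P,col): cv2.polylines(im,[np.round(5*proj(c,w(pose,P))+2).astype(int)],True,col,1)
    mx=.005;pl(sp,[(mx-.05,-.04,.05),(mx+.05,-.04,.05),(mx+.05,.04,.05),(mx-.05,.04,.05)],(0,0,255))
    cv2.imwrite(f"pics/{c}14f.png",im[o[1]*5:o[1]*5+525,o[0]*5:o[0]*5+750])
    for n in("mould","mould_lid","slab_bar","cool_slab"): print(c,n,[(np.round(d["rect"]).tolist(),round(d["p"],2)) for d in r.recognise(c,n)][:1])
E
```

```text
t 16.125 tcp [0.352 0.104 0.18 ] jig mm [-94.4  -0.7 180. ] tip z 166.0 F [ 0.8 -0.9  1.2] w -0.0001
R [[0.996, 0.001, 0.094], [-0.094, -0.004, 0.996], [0.001, -1.0, -0.004]] j [ 0.423  0.137 -0.918  2.258  0.156  0.807 -0.694] xaxis in jig deg -0.39
scene mould [([260.0, 215.0, 307.0, 250.0], 0.9)]
scene mould_lid [([261.0, 212.0, 305.0, 244.0], 0.91)]
scene slab_bar [([245.0, 226.0, 318.0, 268.0], 0.73)]
scene cool_slab []
top mould [([281.0, 162.0, 313.0, 200.0], 0.88)]
top mould_lid [([282.0, 163.0, 315.0, 202.0], 0.91)]
top slab_bar [([263.0, 161.0, 330.0, 207.0], 0.58)]
top cool_slab [([263.0, 155.0, 326.0, 214.0], 0.79)]
```

View pics/scene14.png

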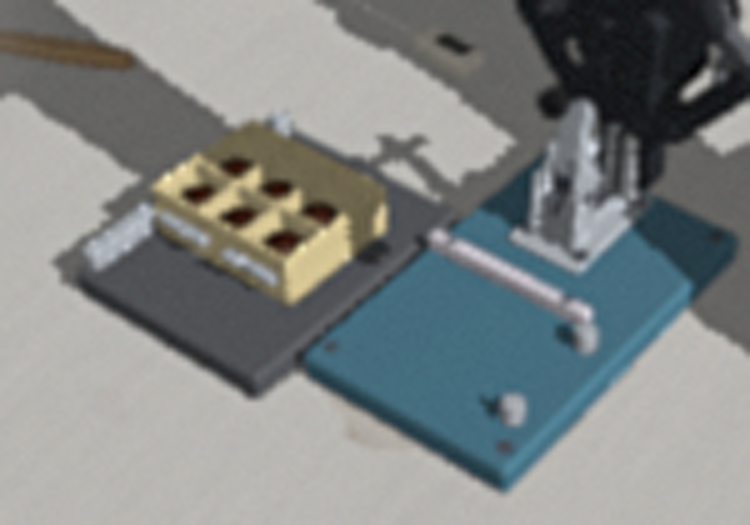

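View pics/top14f.png

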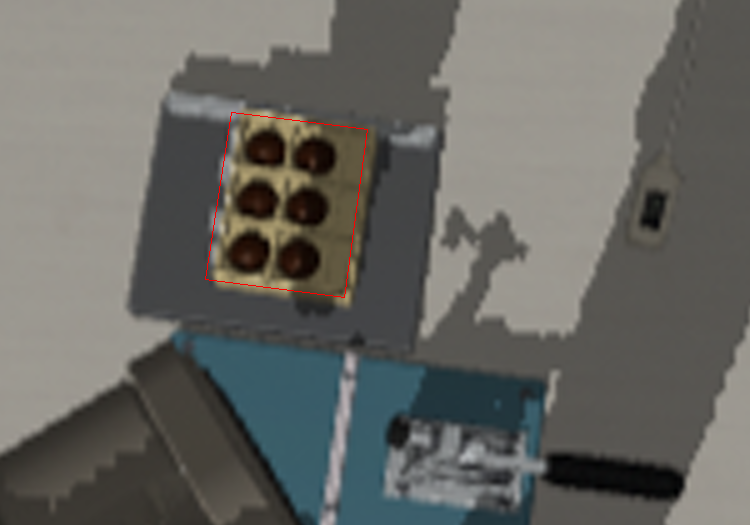

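```bash
python3 - <<'E'
from h import *
import cv2
f=cv2.imread("pics/scene14.png")
im=cv2.resize(f[100:320,130:410],None,fx=2.8,fy=2.7,interpolation=cv2.INTER_CUBIC);cv2.imwrite("pics/z14.png",im)
for y in(.04,-.04):
  for z in (.018,.05): print(y,z,(proj("scene",w(sp,[(-.045,y-.001,z)]))[0]-[230,190])*5+2)
E
```

```text
0.04 0.018 [291.86098735 310.09680753]
0.04 0.05 [289.10695397 264.98380333]
-0.04 0.018 [386.59100077 231.90132648]
-0.04 0.05 [385.74166195 187.68357766]
```

View pics/z14.png

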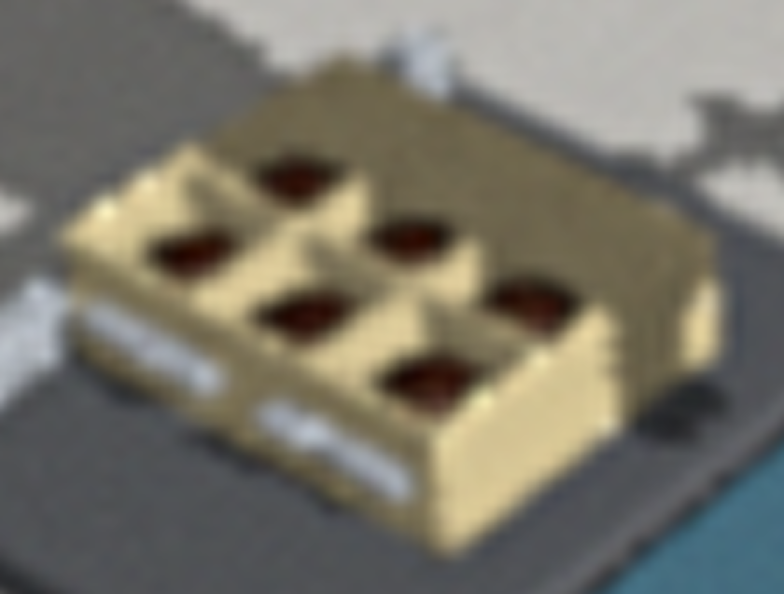

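```bash
python3 - <<'E'
from bench import r
print(r.hand_in()); o=r.get_obs(); print(o["clock"],o["contact_force"])
E
```

```text
the job is handed in; nothing more can be done
None
the job is handed in; nothing more can be done
```

The mould is shut and on the stone slab against the steel bar, with the clamp left open. I handed the job in at about 16 s; hand-in gives no verdict.

1. **Clamp:** I pushed the handle back with closed fingers and pressed it down to its stop, where I felt about 20 N. The pictures after that show the bar standing up and back, and it was still up in the last one.
2. **Free half:** I pushed the free half over from its ribbed back and pressed it down until I felt about 25 N. The fingertips were then at 51.8 mm, against a shut height of 52 mm above the table. The pictures show its rim level all round.
3. **Push to the slab:** I pushed the mould from behind, between the dowels, until the arm stopped moving forward and the push force rose to about 11 N. The last pictures show it square and flat on the slab and touching the bar. My fit has its middle about 5 mm past the slab's middle, with up to 2 mm of error from the cameras.

**Disagreement:** the finger position at contact put the mould about 3 mm further along than my first fit of the bar. That is within the camera error plus my guess at the finger thickness, so I relied on the contact force and the pictures. I judged the bar and free-half angles from the pictures and forces only, as no direct reading is available.

**Bystanders:** the arm's path kept clear of them, and those in view looked undisturbed. I did not measure their positions at the end.

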